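# Clamp a honey jar in the worktop jar clamp and keep the squeeze on

## Robot

A 6-joint arm with a two-finger parallel gripper is mounted at the origin on a cart in front of the work surface, level with it; the furniture and walls round the work are solid. World frame = base frame: x ahead of the robot, y to its left, z up, the work surface at z = 0. Lengths are in m, angles in rad, forces in N, time in s.
With the tool pointing down it reaches from about 0.25 to 0.775 m from the base axis. Payload 4 kg.
Tool frame: the origin (TCP) lies at the very end of the fingers, on their centre line; the grasp point (between the pads) lies 19 mm behind it; z points along the fingers, y is the line along which they close (so a half turn about z gives the same grasp; the last joint's range is limited). The gripper opens to 94 mm and grips with 3 to 60 N. Pads are 16 mm wide; open, the fingers measure 119 mm over their backs; the gripper's body (75 mm by 177 mm) begins 78 mm behind the grasp point.
Start: joints at [1.049, 0.087, 1.371, -0, 1.684, -0.103], TCP at [0.224, 0.502, 0.206] pointing down, gripper open.
Joint ranges: [-3.1, 3.1], [-0.76, 2.03], [0.27, 2.55], [-1.08, 4.22], [0.17, 2.65], [-2.57, 2.57]. Speed limits (rad/s): [2.79, 2.79, 3.14, 3.14, 3.14, 3.14].

## Interface

Orientations are given as [roll, pitch, yaw] about the fixed x, y, z axes, in that order (R = Rz(yaw) Ry(pitch) Rx(roll)).
In Python, from bench import robot, snapshot, finder gives the robot as it stands.
- The arm moves only by the tool drive_tool, never from a script. Its argument "deltas" is text: rows parted by semicolons, each of 7 numbers parted by spaces: the shift along the tool's x, y, z each as a share of 100 mm, from -1 to 1, then the turn, a rotation vector about the tool's x, y, z each as a share of 90 degrees, from -1 to 1, then the finger opening in mm, from 0 to 94. In form: tx ty tz rx ry rz gripper; .... A call has 1 to 5 rows; each row is the pose to reach, as a shift and turn from the pose commanded when the call began, along the tool's axes at that moment; what a row does not reach only later rows make up. A row lasts 1/10 s, in which the tool goes at most 50 mm and 8.59 degrees, less where a joint would pass 70% of its speed; a pose out of reach is approached as far as the arm can. A call with a number of a shift or a turn outside -1 to 1 is refused whole. A call with a gripper value outside its range is refused whole. The fingers move at their own pace and stop on an object; the grip force is fixed at half the most. Time passes only in rows, so rows that repeat a pose let the fingers close. It gives the time, the measured TCP pose, the force, the opening and the grip force at its end, in the units of the state.
- robot.get_obs(): the state, without advancing time (a new reading comes with each control period).
- snapshot(name): name is "scene" or "top" or "wrist"; returns a dict with "img" (384x512x3 uint8, red, green, blue), "fx", "fy", "cx", "cy" (pixels), "D" ([k1, k2, p1, p2, k3] as OpenCV has them; the pictures are not rectified), "T" (4x4, takes a point from camera to world coordinates); the wrist camera has in their place "hand_eye" (4x4, takes a point from camera to tool coordinates, whose origin is the TCP and whose axes are the flange's). Camera axes: x right, y up, looking along -z (the intrinsics and any distortion apply to the point x, -y, -z); pixel columns grow to the right and rows downward; lengths in m; the calibration is good to about 2 mm. A picture is of the moment at which its call begins: read the wrist's pose just before it. There is no depth.
- robot.close_job(): hands the job in; it is judged then, once.
Trained networks look in the newest picture that a camera, given by its name, has taken for a name from the list of things; names that differ only in an ending like _2 or _b are one class to them, and where a whole thing is asked for, a point or a joint stands for the part that bears it (a point fixed in the world has none). Each returns a list of dicts, best first, with "confidence" (0 to 1); they miss things now and then, are a little off and sometimes report something else, mostly with a low value. They report only what shows in the picture. A call takes as long as a camera call. They do not tell look-alikes from the thing itself.
- finder.look_for(camera, thing): "xy" ([column, row] in pixels, amid what is visible of it).
- finder.masks_of(camera, thing): "region" (384x512 bool, what is visible of it) and "xy" ([column, row] in pixels, amid what is visible of it).
- finder.landmark_of(camera, thing): "xy" ([column, row] in pixels: a listed point, or the origin of a listed thing).
The state is a dict: "time": time; "joint_positions": joint angles; "qvel": joint speeds; "joint_torque": joint torques, N m; "tool_pos": TCP position; "ee_rot": TCP orientation; "wrist_force": force on the tool from outside, world axes, zero at the start; "wrist_torque": the same for the moment, N m; "width": finger opening in m; "finger_force": force on a finger pad.
Only numpy, scipy, OpenCV 4.12 (cv2) and the standard library are available. Lean on these libraries where they do the work, as an engineer would, in place of code of your own. Each camera call takes 0.05 s, during which the arm holds its last target. There are 200 camera calls.

## Task

Stand the honey jar upright in the V-shaped nest of the worktop jar clamp and let go, then squeeze the clamp's two red grips together again and again until the sprung pad meets the jar and its plunger is pushed about half-way into the blue jaw (orange half just gone in), never fully home, which would crack the glass. Finish while still squeezing the grips with the gripper, as the pressure is lost when they are let go. Move jaw and pad only by means of the grips, never by hand, and leave the salt shaker, mug and tin alone.

Things in the scene. Friction and masses are not known exactly. Their poses are not given: they have to be found in the camera images.
- jar_center (a point): Centre, half-way up, of the loose honey jar: round glass jar with a green lid, 65 mm diameter, 114 mm high, 0.35 kg give or take a third, standing upright on the worktop at the start.
- clamp: Jar clamp fixed to the worktop: base plate 100 (x) x 355 (y, from -162 to 193) x 8 mm; origin on the worktop. Axes: y along the bar, z up. V nest at the -y end, two red grips near the +y end, blue jaw on a ladder bar between them; the jaw advances to -y. The V rest (-y side of the nest) is 60 mm high from the worktop, jaw and housing 77 mm; only the grips are higher.
- nest (a point): Where the middle of the jar's underside belongs, on top of the base plate (8 mm above the worktop); clamp frame y = -90 mm. The V faces lie 33 mm away on the -y side; the x sides are open; the pad comes from +y. A jar standing a few mm short of the V is pushed home by the pad.
- grip_mid (a point): Fixed point midway between the red grips, 118 mm above the worktop, the height to squeeze at; clamp frame y = +100 mm. The grips stand either side of it along clamp y, each 24 mm wide (x), 10 mm thick (y), free from 90 mm up to the top at 139 mm. Outer faces 62 mm apart here when released, 30 mm fully squeezed; geared together, both move equally to the middle.
- trigger (a joint): Grip angle (rad): 0 released (sprung open), 0.165 fully squeezed; outer width shrinks 20 mm per 0.1 rad. Takes 1.5 to 3 N a grip, up to 11 N with the pad pressed in. Drives the jaw 10 mm per 0.1 rad by a pawl on rungs 7 mm apart: the first 0 to 7 mm of jaw drive may be idle, so a full stroke advances 9 to 16 mm. Let the grips open fully before each new stroke.
- jaw (a joint): Advance of the blue jaw (40 mm wide) to the nest, m: 0 fully back, 0.008 to 0.030 at the start, 0.075 end of bar. Drag of only 3 N holds it between strokes: with the grips let go, a pad pushed in over about 5 mm springs back and moves the jaw back.
- pad (a joint): How far the black pad's plunger is pushed into the blue jaw, m: 0 free, 0.010 half-way (white front half showing, orange rear half gone in), 0.020 fully home. Spring 600 N/m: 6 N on the jar half-way.
- pad_face (a point): Middle of the pad's front face, 50 mm above the worktop; the pad is 32 mm wide and 34 mm high and faces the nest. With the jar home in the V the pad touches it when this point is 33 mm from the nest's centre line; at the start it is 48 to 70 mm from it.
- salt_shaker: Bystander: salt shaker, 44 mm diameter, 90 mm high, origin at the centre of its underside. Leave alone.
- mug_c: Bystander: white mug, 85 by 116 mm with its handle, 100 mm high, origin at its underside. Leave alone.
- tin_beans: Bystander: food tin with a green label, 57 mm diameter, 72 mm high, origin at the centre of its underside. Leave alone.
There are look-alikes about, which are no part of the job. Several things look just like the part that bears jar_center: the one meant starts farthest to the robot's left.

How it is judged:
By the outcome, as a careful person would: the job done as asked, in the order asked, and still so for the second after the job is handed in, while the arm keeps its last pose, push and grip.
It also fails if it takes over 64 s, if anything falls off the work surface, if the arm or the gripper's body presses on something with over 40 N, if the wrist force passes 120 N, or if a joint passes its speed limit or range.

## Working session

There is one attempt and no reset: what is moved stays moved. The work goes in short steps, Python scripts to look and compute and a tool call to move; the robot and the scene stay as the last step left them, time stands still between calls to the robot, and variables do not carry over. Pictures are saved under pics/ and viewed, at most 10 in all, crops included, and the job is handed in when it is done.

Besides the shell and the picture viewer there is one more tool, called after "Request:" by a JSON object that holds its "api" and its "payload". drive_tool: Moves the arm, as the interface text tells. Shift numbers are shares of 100 mm and turn numbers shares of 90 degrees, none past 1 either way. Its arguments: {"type":"object","properties":{"deltas":{"type":"string"}},"required":["deltas"]}

```bash
mkdir -p pics; cat > h.py <<'E'
import numpy as np, cv2
from scipy.spatial.transform import Rotation as Ro
from bench import robot, snapshot, finder
def tool():
    o=robot.get_obs(); T=np.eye(4); r=np.array(o["ee_rot"])
    T[:3,:3]=r if r.shape==(3,3) else Ro.from_euler("xyz",r).as_matrix()
    T[:3,3]=o["tool_pos"]; return T
def snap(n):
    Tt=tool(); s=snapshot(n)
    s["Tw"]=np.array(s["T"]) if "T" in s else Tt@np.array(s["hand_eye"])
    s["K"]=np.array([[s["fx"],0,s["cx"]],[0,s["fy"],s["cy"]],[0,0,1.]]); return s
def ray(s,xy):
    u=cv2.undistortPoints(np.array([[xy]],float),s["K"],np.array(s["D"],float))[0,0]
    d=s["Tw"][:3,:3]@np.array([u[0],-u[1],-1.]); return s["Tw"][:3,3],d
def atz(s,xy,z):
    o,d=ray(s,xy); return o+d*(z-o[2])/d[2]
def proj(s,P):
    p=(np.linalg.inv(s["Tw"])@np.append(P,1))[:3]*[1,-1,-1]
    return cv2.projectPoints(p.reshape(1,3),np.zeros(3),np.zeros(3),s["K"],np.array(s["D"],float))[0][0,0]
def tri(rs):
    A=np.zeros((3,3));b=np.zeros(3)
    for o,d in rs:
        d=d/np.linalg.norm(d);M=np.eye(3)-np.outer(d,d);A+=M;b+=M@o
    return np.linalg.solve(A,b)
E
cat > a.py <<'E'
from h import *
np.set_printoptions(precision=4,suppress=True)
o=robot.get_obs();print(o["time"],o["tool_pos"],o["ee_rot"],o["wrist_force"])
Z=dict(jar_center=.057,nest=.008,grip_mid=.118,pad_face=.05,clamp=0,salt_shaker=0,mug_c=0,tin_beans=0)
im=[]
for c in ["scene","top"]:
    s=snap(c);im.append(s["img"]);print(c,s["Tw"][:3,3])
    for n,z in Z.items():
        for r in finder.landmark_of(c,n):print(c,n,round(r["confidence"],2),np.round(r["xy"],1),atz(s,r["xy"],z))
cv2.imwrite("pics/st.png",im[0][...,::-1]);cv2.imwrite("pics/top.png",im[1][...,::-1])
E
python3 a.py
```

```text
0.0 [0.2234 0.502  0.2043] [-3.1394 -0.0002  2.7228] [-0.2993  0.2285  0.1905]
scene [ 0.0349 -0.7841  0.7979]
scene jar_center 0.97 [293.3 233.3] [ 0.5565 -0.2914  0.057 ]
scene jar_center 0.59 [251.2 241.1] [ 0.4494 -0.2386  0.057 ]
scene jar_center 0.59 [347.2 329.5] [ 0.446  -0.5734  0.057 ]
scene jar_center 0.55 [337.4 228.7] [ 0.6624 -0.3582  0.057 ]
scene nest 0.95 [192.6 203.8] [0.4348 0.0476 0.008 ]
scene grip_mid 0.82 [171.  147.1] [0.4785 0.2279 0.118 ]
scene pad_face 0.4 [184.5 184. ] [0.4456 0.1044 0.05  ]
scene clamp 0.81 [187.3 189.4] [0.4648 0.1317 0.    ]
scene salt_shaker 0.74 [230.5 172.8] [0.6336 0.1117 0.    ]
scene mug_c 0.64 [264.5 186.4] [ 0.676 -0.028  0.   ]
scene tin_beans 0.86 [285.3 295.5] [ 0.4306 -0.3971  0.    ]
top [ 0.4784 -0.1405  1.2477]
top jar_center 0.84 [311.5 178.2] [ 0.5461 -0.3004  0.057 ]
top jar_center 0.8 [293.  207.3] [ 0.4567 -0.2403  0.057 ]
top jar_center 0.77 [328.7 140.7] [ 0.6627 -0.3578  0.057 ]
top jar_center 0.74 [400.7 207.8] [ 0.4475 -0.5756  0.057 ]
top nest 0.71 [203.6 213.3] [0.4427 0.0461 0.008 ]
top nest 0.63 [229.9 140.9] [ 0.6772 -0.0439  0.008 ]
top grip_mid 0.69 [135.3 199.4] [0.4913 0.233  0.118 ]
top pad_face 0.72 [133.5 200.7] [0.4881 0.2613 0.05  ]
top pad_face 0.54 [183.4 214.8] [0.4405 0.1035 0.05  ]
top clamp 0.59 [173.1 210.3] [0.4543 0.1474 0.    ]
top salt_shaker 0.43 [175.2 149. ] [0.6561 0.1381 0.    ]
top salt_shaker 0.16 [180.7 214.9] [0.4388 0.1225 0.    ]
top mug_c 0.92 [225.9 144. ] [ 0.6685 -0.0299  0.    ]
top tin_beans 0.69 [344.4 211.5] [ 0.4382 -0.4121  0.    ]
```

```bash
python3 -c "
import cv2
t=cv2.imread('pics/top.png');s=cv2.imread('pics/st.png')
cv2.imwrite('pics/c1.png',cv2.resize(t[100:320,100:440],(800,518),interpolation=cv2.INTER_CUBIC))
cv2.imwrite('pics/c2.png',cv2.resize(s[100:370,130:400],(600,600),interpolation=cv2.INTER_CUBIC))"
```

```text
(no output)
```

View pics/c1.png

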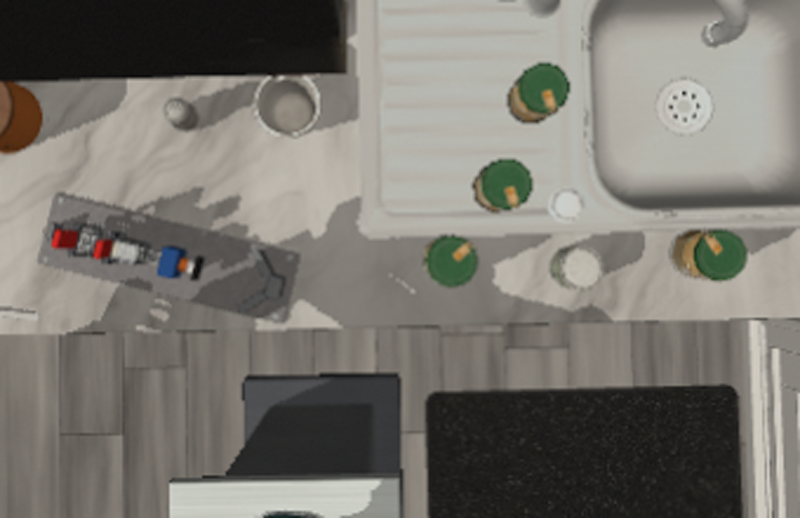

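View pics/c2.png

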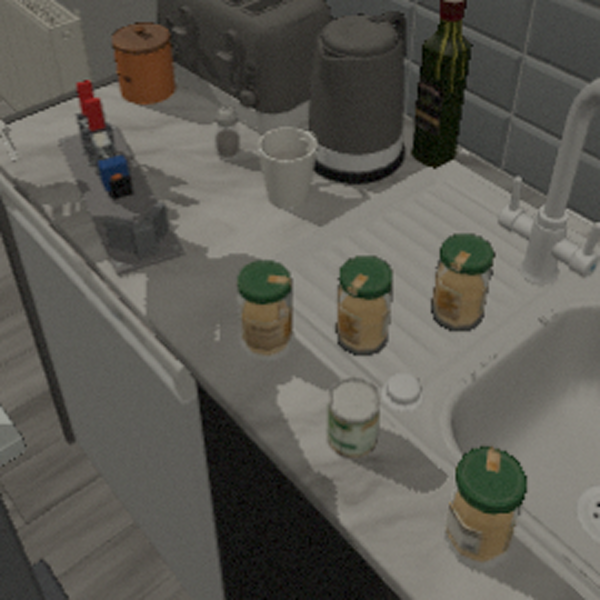

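Jars at top px (293,207), (311,178), (329,141), (401,208); in the scene (251,241), (293,233), (337,229), (347,330). The one at top (293,207), scene (251,241) has the largest y (-0.24), so it is the robot's leftmost and the one meant. It stands on the worktop in front of the draining board, at crop px (452,260) in the top view and (265,305) in the scene view. The clamp's V is at top crop (270,285) and its grips at (80,240).

```bash
cat >> h.py <<'E'
def plan(p,yaw,g=94):
    "calls (tool-axis deltas) from the present pose to TCP p, pointing down, yaw in deg"
    T=tool(); Rg=Ro.from_euler("xyz",[np.pi,0,np.radians(yaw)]).as_matrix(); p=np.array(p,float)
    for _ in range(12):
        d=T[:3,:3].T@(p-T[:3,3]); w=Ro.from_matrix(T[:3,:3].T@Rg).as_rotvec()
        k=max(abs(d).max()/.1,np.linalg.norm(d)/.22,np.degrees(np.linalg.norm(w))/42)
        f=min(1,1/max(k,1e-9)); n=int(np.ceil(max(np.linalg.norm(d*f)/.045,np.degrees(np.linalg.norm(w*f))/8.5,1)))
        print("rows",n,np.round(d*f/.1,3),np.round(np.degrees(w*f)/90,3),g)
        T=T.copy();T[:3,3]+=T[:3,:3]@d*f;T[:3,:3]=T[:3,:3]@Ro.from_rotvec(w*f).as_matrix()
        if f>=1:break
E
python3 - <<'E'
from h import *
np.set_printoptions(precision=4,suppress=True)
plan([.40,.12,.33],76)
t=cv2.imread('pics/st.png');cv2.imwrite('pics/jar.png',cv2.resize(t[200:280,215:330],None,fx=5,fy=5,interpolation=cv2.INTER_CUBIC))
E
```

```text
rows 4 [-1.    -0.877 -0.393] [ 0.    -0.     0.281] 94
rows 3 [-1.    -0.286 -0.307] [ 0.   -0.    0.22] 94
rows 3 [-1.     0.066 -0.296] [ 0.    -0.     0.212] 94
rows 2 [-0.773  0.325 -0.248] [ 0.    -0.     0.177] 94
```

View pics/jar.png

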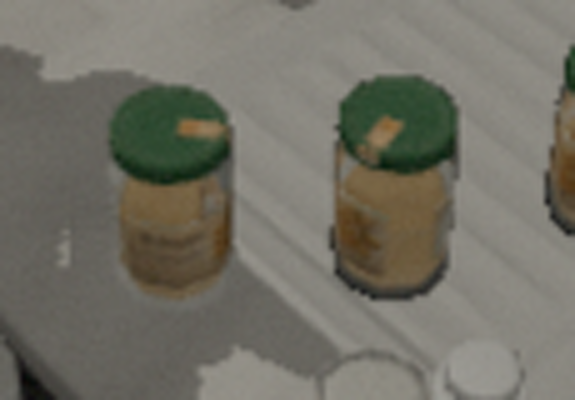

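The crop shows the meant jar at (170,190): green lid, standing on the worktop. Its look-alike neighbour at (395,185) is on the draining board.

Request:
{"api": "drive_tool", "payload": {"deltas": "-1 -0.877 -0.393 0 0 0.281 94;-1 -0.877 -0.393 0 0 0.281 94;-1 -0.877 -0.393 0 0 0.281 94;-1 -0.877 -0.393 0 0 0.281 94"}}

```text
time: 1.3
tool_pos: [0.2815, 0.3795, 0.2475]
ee_rot: [3.137, 0.001, 2.275]
wrist_force: [0.1, 0.0, 0.4]
width: 0.0942
finger_force: 0.0
```

Request:
{"api": "drive_tool", "payload": {"deltas": "-1 -0.286 -0.307 0 0 0.22 94;-1 -0.286 -0.307 0 0 0.22 94;-1 -0.286 -0.307 0 0 0.22 94"}}

```text
time: 1.6
tool_pos: [0.3247, 0.2853, 0.2773]
ee_rot: [3.138, 0.0, 1.93]
wrist_force: [-0.3, -0.0, 0.3]
width: 0.094
finger_force: 0.0
```

Request:
{"api": "drive_tool", "payload": {"deltas": "-1 0.066 -0.296 0 0 0.212 94;-1 0.066 -0.296 0 0 0.212 94;-1 0.066 -0.296 0 0 0.212 94"}}

```text
time: 1.9
tool_pos: [0.3669, 0.1939, 0.3064]
ee_rot: [3.138, -0.0, 1.596]
wrist_force: [-0.0, 0.9, -1.0]
width: 0.0939
finger_force: 0.0
```

Request:
{"api": "drive_tool", "payload": {"deltas": "-0.773 0.325 -0.248 0 0 0.177 94;-0.773 0.325 -0.248 0 0 0.177 94;-0.773 0.325 -0.248 0 0 0.177 94;-0.773 0.325 -0.248 0 0 0.177 94"}}

```text
time: 2.3
tool_pos: [0.3998, 0.121, 0.3292]
ee_rot: [-3.14, -0.001, 1.327]
wrist_force: [0.5, 0.9, 0.3]
width: 0.0941
finger_force: 0.0
```

```bash
python3 - <<'E'
from h import *
np.set_printoptions(precision=4,suppress=True)
o=robot.get_obs();print(o["time"],o["tool_pos"],o["ee_rot"])
s=snap("wrist");print(s["hand_eye"])
cv2.imwrite("pics/w1.png",s["img"][...,::-1])
for n,z in dict(nest=.008,grip_mid=.118,pad_face=.05,clamp=0,jar_center=.057).items():
    for r in finder.landmark_of("wrist",n):print(n,round(r["confidence"],2),np.round(r["xy"],1),atz(s,r["xy"],z))
plan([.453,-.22,.24],76)
E
```

```text
2.3 [0.3998 0.121  0.3292] [-3.14   -0.0009  1.3273]
[[-0.0005  0.9629  0.2699  0.0792]
 [ 1.      0.0002  0.0008  0.0001]
 [ 0.0007  0.2699 -0.9629 -0.1791]
 [ 0.      0.      0.      1.    ]]
nest 0.69 [284.7 189.4] [0.4293 0.061  0.008 ]
grip_mid 0.93 [300.7  56.5] [0.4787 0.2363 0.118 ]
pad_face 0.58 [291.2 166.2] [0.4448 0.1031 0.05  ]
clamp 0.98 [285.7 132.7] [0.4507 0.1454 0.    ]
jar_center 0.87 [394.4 373.5] [ 0.5455 -0.3013  0.057 ]
jar_center 0.74 [337.4 355. ] [ 0.4529 -0.2306  0.057 ]
rows 3 [-1.     0.422  0.281] [-0. -0.  0.] 94
rows 3 [-1.     0.423  0.281] [-0. -0.  0.] 94
rows 3 [-1.     0.423  0.281] [-0. -0.  0.] 94
rows 1 [-0.18   0.076  0.051] [-0. -0.  0.] 94
```

View pics/w1.png

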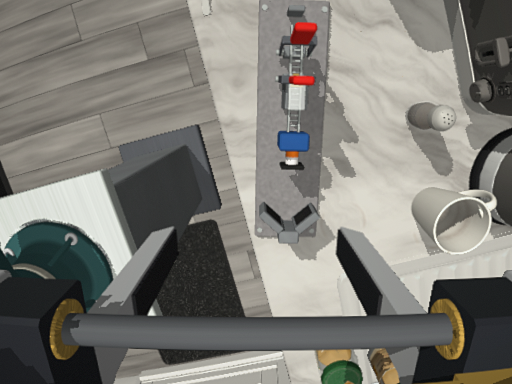

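The wrist view shows the clamp: grips at (303,34) and (301,80), jaw (293,140), pad (291,165), V (288,220), plate bottom corners near (255,237) and (317,243).

Request:
{"api": "drive_tool", "payload": {"deltas": "-1 0.42 0.28 0 0 0 94;-1 0.42 0.28 0 0 0 94;-1 0.42 0.28 0 0 0 94"}}

```text
time: 2.9
tool_pos: [0.4157, 0.0103, 0.2999]
ee_rot: [-3.139, 0.002, 1.322]
wrist_force: [0.5, 0.4, 0.8]
width: 0.094
finger_force: 0.0
```

Request:
{"api": "drive_tool", "payload": {"deltas": "-1 0.42 0.28 0 0 0 94;-1 0.42 0.28 0 0 0 94;-1 0.42 0.28 0 0 0 94"}}

```text
time: 3.2
tool_pos: [0.4321, -0.0969, 0.2718]
ee_rot: [-3.138, 0.0, 1.321]
wrist_force: [0.9, -0.1, -0.0]
width: 0.0939
finger_force: 0.0
```

Request:
{"api": "drive_tool", "payload": {"deltas": "-1 0.42 0.28 0 0 0 94;-1 0.42 0.28 0 0 0 94;-1 0.42 0.28 0 0 0 94;-1 0.42 0.28 0 0 0 94"}}

```text
time: 3.6
tool_pos: [0.4489, -0.2016, 0.2449]
ee_rot: [-3.139, -0.002, 1.323]
wrist_force: [-0.4, 0.8, 0.3]
width: 0.0938
finger_force: 0.0
```

```bash
cat > fit.py <<'E'
from h import *
from scipy.optimize import least_squares
M=dict(nest=[0,-.09,.008],grip_mid=[0,.1,.118],clamp=[0,0,0.])
def fit(obs):  # obs: list of (s,xy,modelpoint,weight)
    def f(q):
        R=Ro.from_euler("z",q[2]).as_matrix()
        return np.concatenate([w*(proj(s,R@np.array(m)+[q[0],q[1],0])-xy)/s["fx"]*1000*np.linalg.norm(s["Tw"][:3,3]-[.46,.14,.04]) for s,xy,m,w in obs])
    r=least_squares(f,[.455,.14,np.radians(-14)],loss="soft_l1",f_scale=3);return r.x,r.fun.reshape(-1,2)
E
python3 - <<'E'
from fit import *
np.set_printoptions(precision=4,suppress=True)
o=robot.get_obs();print(o["time"],o["tool_pos"],o["ee_rot"])
ss={}
rays=[]
for c in ["scene","top","wrist"]:
    s=ss[c]=snap(c)
    for r in finder.landmark_of(c,"jar_center"):
        p=atz(s,r["xy"],.057);print(c,r["confidence"],r["xy"],p)
        if np.linalg.norm(p[:2]-[.453,-.238])<.03: rays.append(ray(s,r["xy"]))
print("jar",tri(rays))
cv2.imwrite("pics/w2.png",ss["wrist"]["img"][...,::-1])
obs=[]
for c in ["scene","top"]:
    for n,m in M.items():
        for r in finder.landmark_of(c,n)[:1]: obs.append((ss[c],r["xy"],m,1))
w1=dict(ss["wrist"]);T=np.eye(4);T[:3,:3]=Ro.from_euler("xyz",[-3.14,-.0009,1.3273]).as_matrix();T[:3,3]=[.3998,.121,.3292]
w1["Tw"]=T@np.array(w1["hand_eye"])
for n,xy in dict(nest=[284.7,189.4],grip_mid=[300.7,56.5],clamp=[285.7,132.7]).items():obs.append((w1,np.array(xy),M[n],1))
obs+=[(w1,np.array([255,237.]),[-.05,-.162,.008],1),(w1,np.array([317,243.]),[.05,-.162,.008],1)]
q,res=fit(obs);print(q,np.degrees(q[2]));print(res)
E
```

```text
3.6 [ 0.4489 -0.2016  0.2449] [-3.1393 -0.0018  1.3234]
scene 0.97 [335.2, 229.1] [ 0.6566 -0.3553  0.057 ]
scene 0.84 [296.3, 233.3] [ 0.5628 -0.2968  0.057 ]
scene 0.78 [345.2, 328.9] [ 0.4438 -0.5697  0.057 ]
scene 0.74 [251.6, 239.2] [ 0.4547 -0.2339  0.057 ]
top 0.96 [402.3, 211.3] [ 0.4365 -0.5802  0.057 ]
top 0.9 [311.2, 180.1] [ 0.5402 -0.2993  0.057 ]
top 0.82 [327.7, 138.2] [ 0.6706 -0.355   0.057 ]
wrist 0.73 [453.9, 249.9] [ 0.6697 -0.3542  0.057 ]
wrist 0.61 [354.0, 238.5] [ 0.5456 -0.3053  0.057 ]
jar [-0.0796 -0.9342  1.    ]
[ 0.4538  0.1409 -0.2465] -14.126143948665884
[[ -3.9656  -8.3602]
 [  2.9597  -1.6258]
 [ -5.777    2.8942]
 [  2.114    3.5357]
 [ -1.2121   1.7752]
 [  6.7402  -4.8169]
 [  3.6978   5.7281]
 [ -1.0272  -1.892 ]
 [  3.7973   3.4318]
 [  0.5186  -1.555 ]
 [ -0.6649 -10.0502]]
```

View pics/w2.png

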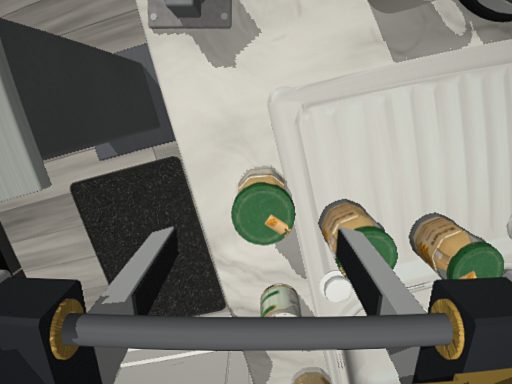

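The target jar's lid centre is at (263,213), the tin is at (280,300), and the neighbour jars lie right of x=330. The clamp plate corners are at about (149,25) and (231,25).

```bash
python3 - <<'E'
from h import *
np.set_printoptions(precision=4,suppress=True)
s=snap("wrist")
hsv=cv2.cvtColor(s["img"],cv2.COLOR_RGB2HSV)
m=cv2.inRange(hsv,(40,80,30),(90,255,255))
n,l,st,c=cv2.connectedComponentsWithStats(m)
k=[i for i in range(1,n) if np.hypot(*(c[i]-[258,210]))<15 and st[i,4]>800][0];print(st[k],c[k])
h=cv2.convexHull(np.argwhere(l==k)[:,::-1].astype(np.float32));e=cv2.fitEllipse(h);print(e)
P=atz(s,e[0],.114);print("lid",P,"corners",atz(s,[149,25],.008),atz(s,[231,25],.008))
print("neighbour lid",atz(s,[370,250],.114))
plan([P[0],P[1],.150],76)
g=cv2.resize(s["img"][0:70,120:270],None,fx=5,fy=5,interpolation=cv2.INTER_CUBIC);cv2.imwrite("pics/w3.png",g[...,::-1])
E
```

```text
[ 232  181   63   63 2537] [261.8794 210.6378]
((263.36199951171875, 211.7803497314453), (62.27610778808594, 62.65958023071289), 92.78760528564453)
lid [ 0.4492 -0.2273  0.114 ] corners [ 0.3669 -0.0035  0.008 ] [ 0.461  -0.0293  0.008 ]
neighbour lid [ 0.5469 -0.2952  0.114 ]
rows 3 [-0.249  0.066  0.96 ] [ 0.    -0.    -0.001] 94
```

View pics/w3.png

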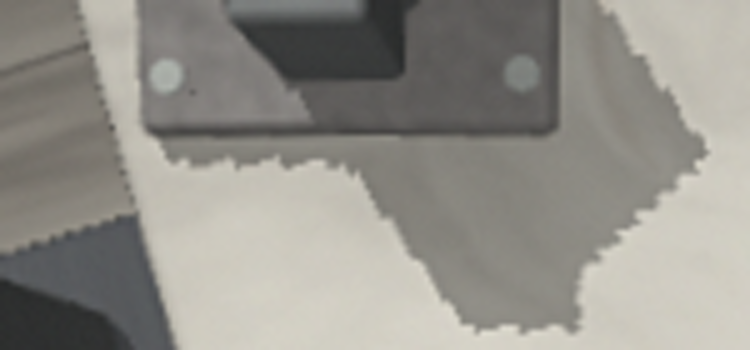

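The crop gives the plate's end corners at full-image (148.6,25.6) and (231.4,26). These agree with the fit: nest about (0.432, 0.053), yaw -14.3°. Now for the grasp.

Request:
{"api": "drive_tool", "payload": {"deltas": "-0.27 0.07 0 0 0 0 94;-0.27 0.07 0.3 0 0 0 94;-0.27 0.07 0.6 0 0 0 94;-0.27 0.07 0.92 0 0 0 94;-0.27 0.07 0.92 0 0 0 94"}}

```text
time: 4.75
tool_pos: [0.4462, -0.2279, 0.1486]
ee_rot: [-3.132, -0.004, 1.324]
wrist_force: [-0.8, 0.5, -0.8]
width: 0.0942
finger_force: 0.0
```

```bash
python3 - <<'E'
from h import *
np.set_printoptions(precision=4,suppress=True)
s=snap("wrist");o=robot.get_obs();print(o["time"],o["tool_pos"])
hsv=cv2.cvtColor(s["img"],cv2.COLOR_RGB2HSV)
m=cv2.inRange(hsv,(40,80,30),(90,255,255))
n,l,st,c=cv2.connectedComponentsWithStats(m)
k=1+np.argmax(st[1:,4]);print(st[k],c[k])
h=cv2.convexHull(np.argwhere(l==k)[:,::-1].astype(np.float32));e=cv2.fitEllipse(h);print(e,atz(s,e[0],.114))
plan([.45,-.23,.06],76)
cv2.imwrite("pics/w4.png",s["img"][...,::-1])
E
```

```text
4.8 [ 0.4477 -0.2287  0.1517]
[ 217  176   91   90 5298] [259.4879 218.6555]
((261.6513671875, 220.31419372558594), (89.61190032958984, 90.53392028808594), 91.154296875) [ 0.4495 -0.2271  0.114 ]
rows 3 [-0.008  0.03   0.916] [-0.003 -0.001 -0.001] 94
```

View pics/w4.png

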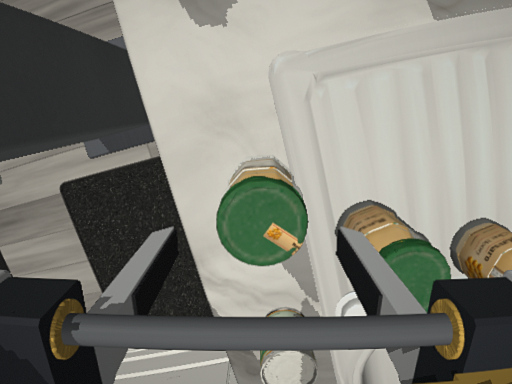

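The jar's lid is at (262,220), centred between the fingers (175 and 340), with its neighbour clear at (415,265).

Request:
{"api": "drive_tool", "payload": {"deltas": "0 0.02 0.3 0 0 0 94;0 0.02 0.6 0 0 0 94;0 0.02 0.9 0 0 0 94;0 0.02 0.9 0 0 0 94"}}

```text
time: 5.2
tool_pos: [0.4495, -0.229, 0.0618]
ee_rot: [-3.136, -0.002, 1.325]
wrist_force: [-0.6, 0.6, -0.2]
width: 0.094
finger_force: 0.0
```

Request:
{"api": "drive_tool", "payload": {"deltas": "0 0 0 0 0 0 55;0 0 0 0 0 0 55;0 0 0 0 0 0 55;0 0 0 0 0 0 55;0 0 0 0 0 0 55"}}

```text
time: 5.7
tool_pos: [0.4513, -0.2303, 0.0655]
ee_rot: [3.141, 0.001, 1.325]
wrist_force: [-2.3, 0.7, 6.0]
width: 0.065
finger_force: 29.9
```

Request:
{"api": "drive_tool", "payload": {"deltas": "0 0 0 0 0 0 55;0 0 0 0 0 0 55;0 0 0 0 0 0 55;0 0 0 0 0 0 55;0 0 0 0 0 0 55"}}

```text
time: 6.2
tool_pos: [0.4513, -0.2303, 0.0655]
ee_rot: [3.14, 0.001, 1.325]
wrist_force: [-2.9, 1.9, 6.6]
width: 0.0651
finger_force: 29.9
```

```bash
python3 - <<'E'
from h import *
o=robot.get_obs();print(o["time"],o["tool_pos"],o["ee_rot"],o["width"],o["finger_force"],o["wrist_force"])
p=np.array(o["tool_pos"]);plan([p[0],p[1],.16],75.7)
print("to nest, xy in tool");T=tool();print(T[:3,:3].T@(np.array([.432,.053,p[2]])-p)/.1)
E
```

```text
6.2 [ 0.45130034 -0.23032819  0.06551689] [3.14044025e+00 6.40072017e-04 1.32494451e+00] 0.06507545720584085 29.897335622808896 [-2.86606134  1.90978164  6.59481771]
rows 3 [-0.001  0.001 -0.945] [0.001 0.    0.002] 94
to nest, xy in tool
[ 2.70111195 -0.87676885 -0.0027393 ]
```

Request:
{"api": "drive_tool", "payload": {"deltas": "0 0 -0.25 0 0 0 55;0 0 -0.5 0 0 0 55;0 0 -0.75 0 0 0 55;0 0 -0.95 0 0 0 55;0 0 -0.95 0 0 0 55"}}

```text
time: 6.7
tool_pos: [0.4528, -0.2311, 0.1619]
ee_rot: [3.135, 0.002, 1.325]
wrist_force: [1.3, -0.8, -3.4]
width: 0.0651
finger_force: 29.9
```

Request:
{"api": "drive_tool", "payload": {"deltas": "0.25 -0.08 0 0 0 0 55;0.5 -0.16 0 0 0 0 55;0.75 -0.24 0 0 0 0 55;1 -0.33 0 0 0 0 55"}}

```text
time: 7.1
tool_pos: [0.4425, -0.1238, 0.1566]
ee_rot: [-3.139, -0.001, 1.324]
wrist_force: [0.8, -0.8, -2.4]
width: 0.0651
finger_force: 29.9
```

Request:
{"api": "drive_tool", "payload": {"deltas": "0.33 -0.1 0 0 0 0 55;0.66 -0.2 0 0 0 0 55;1 -0.33 0 0 0 0 55;1 -0.33 0 0 0 0 55"}}

```text
time: 7.5
tool_pos: [0.4343, -0.0162, 0.1569]
ee_rot: [-3.138, -0.002, 1.33]
wrist_force: [-0.6, -1.2, -3.3]
width: 0.0651
finger_force: 29.9
```

```bash
python3 - <<'E'
from fit import *
np.set_printoptions(precision=4,suppress=True)
o=robot.get_obs();print(o["time"],o["tool_pos"],o["ee_rot"],o["width"],o["finger_force"],o["wrist_force"])
ss={c:snap(c) for c in ["scene","top","wrist"]}
cv2.imwrite("pics/s5.png",ss["scene"]["img"][...,::-1]);cv2.imwrite("pics/w5.png",ss["wrist"]["img"][...,::-1])
for c in ss:
    for n in ["clamp","grip_mid","nest","pad_face"]:
        for r in finder.landmark_of(c,n)[:1]:print(c,n,r["confidence"],r["xy"],atz(ss[c],r["xy"],dict(M,pad_face=[0,0,.05])[n][2]))
T=tool();print(T[:3,:3].T@(np.array([.432,.053,.0755])-T[:3,3])/.1)
a=np.hstack([cv2.resize(cv2.imread("pics/w5.png"),(480,360)),cv2.resize(cv2.imread("pics/s5.png")[100:250,130:260],(312,360))]);cv2.imwrite("pics/m5.png",a)
E
```

```text
7.5 [ 0.4343 -0.0162  0.1569] [-3.1381 -0.0022  1.3302] 0.06507562101799678 29.88685002870625 [-0.5537 -1.2412 -3.315 ]
scene clamp 0.81 [183.4, 185.9] [0.4646 0.1571 0.    ]
scene grip_mid 0.77 [169.9, 147.8] [0.4735 0.2265 0.118 ]
scene nest 0.78 [192.0, 202.6] [0.4364 0.054  0.008 ]
scene pad_face 0.53 [182.9, 181.5] [0.4485 0.1194 0.05  ]
top clamp 0.78 [175.7, 213.9] [0.4424 0.139  0.    ]
top grip_mid 0.87 [135.3, 201.3] [0.4857 0.2331 0.118 ]
wrist clamp 0.59 [233.1, 18.1] [0.4514 0.1397 0.    ]
wrist nest 0.87 [235.1, 116.1] [0.4305 0.0507 0.008 ]
wrist pad_face 0.7 [233.4, 50.1] [0.4458 0.1034 0.05  ]
[ 0.7002 -0.2151  0.8341]
```

View pics/m5.png

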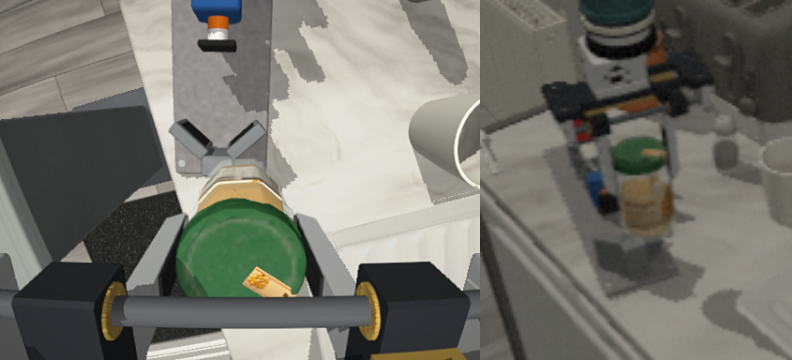

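The wrist view (left panel) shows the jar held upright. The V's arm tips are at panel (178,123) and (262,123), and the pad is at (217,45). The scene view (right panel) also shows the jar hanging vertical.

```bash
python3 - <<'E'
from h import *
np.set_printoptions(precision=4,suppress=True)
s=snap("wrist");T=tool();f=512/480
R=Ro.from_euler("z",-14.3,degrees=True).as_matrix()
for n,xy,z in [("Vl",(174,124),.06),("Vr",(262,124),.06),("padL",(199,46),.05+.017),("padR",(237,46),.067),("platel",(176,170),.008)]:
    P=atz(s,np.array(xy)*f,z);print(n,P,"clamp rel nest",R.T@(P-[.432,.053,0]))
E
```

```text
Vl [0.3918 0.0486 0.06  ] clamp rel nest [-0.0379 -0.0142  0.06  ]
Vr [0.4677 0.0293 0.06  ] clamp rel nest [ 0.0405 -0.0142  0.06  ]
padL [0.4319 0.1051 0.067 ] clamp rel nest [-0.013   0.0505  0.067 ]
padR [0.4622 0.0973 0.067 ] clamp rel nest [0.0183 0.0504 0.067 ]
platel [ 0.3673 -0.0013  0.008 ] clamp rel nest [-0.0493 -0.0686  0.008 ]
```

Request:
{"api": "drive_tool", "payload": {"deltas": "0.25 -0.07 0 0 0 0 55;0.5 -0.14 0 0 0 0 55;0.73 -0.2 0 0 0 0 55;0.73 -0.2 0 0 0 0 55;0.73 -0.2 0.1 0 0 0 55"}}

```text
time: 8.8
tool_pos: [0.4353, 0.0557, 0.1501]
ee_rot: [3.138, -0.0, 1.326]
wrist_force: [0.2, -0.7, -3.3]
width: 0.065
finger_force: 29.9
```

Request:
{"api": "drive_tool", "payload": {"deltas": "0 0 0.2 0 0 0 55;0 0 0.4 0 0 0 55;0 0 0.6 0 0 0 55;0 0 0.66 0 0 0 55;0 0 0.66 0 0 0 55"}}

```text
time: 9.3
tool_pos: [0.4331, 0.055, 0.0814]
ee_rot: [-3.139, 0.001, 1.324]
wrist_force: [0.3, 0.5, -3.0]
width: 0.0647
finger_force: 29.9
```

```bash
python3 - <<'E'
from h import *
np.set_printoptions(precision=4,suppress=True)
o=robot.get_obs();print(o["time"],o["tool_pos"],o["ee_rot"],o["width"],o["wrist_force"])
R=Ro.from_euler("z",-14.3,degrees=True).as_matrix();print(R.T@(np.array(o["tool_pos"])-[.432,.053,0]))
E
```

```text
9.3 [0.4331 0.055  0.0814] [-3.1386  0.001   1.3237] 0.06472048101450406 [ 0.2648  0.5031 -3.0025]
[0.0005 0.0022 0.0814]
```

Request:
{"api": "drive_tool", "payload": {"deltas": "0.01 0.01 0.03 0 0 0 55;0.01 0.01 0.05 0 0 0 55;0.01 0.01 0.06 0 0 0 55"}}

```text
time: 9.6
tool_pos: [0.4359, 0.0564, 0.0775]
ee_rot: [3.14, -0.0, 1.325]
wrist_force: [0.4, -0.6, -3.6]
width: 0.0654
finger_force: 29.9
```

Request:
{"api": "drive_tool", "payload": {"deltas": "0 0 0.02 0 0 0 55;0 0 0.02 0 0 0 55"}}

```text
time: 9.8
tool_pos: [0.4353, 0.0564, 0.0749]
ee_rot: [3.142, -0.0, 1.325]
wrist_force: [-0.5, 0.6, -3.9]
width: 0.0648
finger_force: 29.9
```

Request:
{"api": "drive_tool", "payload": {"deltas": "0 0 0.02 0 0 0 55;0 0 0.02 0 0 0 55"}}

```text
time: 10.0
tool_pos: [0.4357, 0.0565, 0.0735]
ee_rot: [3.141, -0.0, 1.325]
wrist_force: [-0.6, 0.1, -0.4]
width: 0.0647
finger_force: 29.9
```

Request:
{"api": "drive_tool", "payload": {"deltas": "0 0 0.015 0 0 0 55;0 0 0.015 0 0 0 55"}}

```text
time: 10.2
tool_pos: [0.4357, 0.0565, 0.0735]
ee_rot: [3.14, -0.0, 1.325]
wrist_force: [-3.8, -0.5, 8.3]
width: 0.065
finger_force: 29.9
```

Request:
{"api": "drive_tool", "payload": {"deltas": "0 0 -0.01 0 0 0 66;0 0 -0.01 0 0 0 72;0 0 -0.01 0 0 0 94;0 0 -0.01 0 0 0 94;0 0 -0.01 0 0 0 94"}}

```text
time: 10.7
tool_pos: [0.4353, 0.0564, 0.0722]
ee_rot: [-3.141, 0.0, 1.325]
wrist_force: [0.3, -0.2, 0.3]
width: 0.0919
finger_force: 0.0
```

Request:
{"api": "drive_tool", "payload": {"deltas": "0 0 -0.15 0 0 0 94;0 0 -0.35 0 0 0 94;0 0 -0.65 0 0 0 94;0 0 -1 0 0 0 94;0 0 -1 0 0 0 94"}}

```text
time: 11.2
tool_pos: [0.4384, 0.0564, 0.1778]
ee_rot: [3.131, -0.003, 1.325]
wrist_force: [0.3, 0.7, -0.4]
width: 0.094
finger_force: 0.0
```

```bash
python3 - <<'E'
from h import *
np.set_printoptions(precision=4,suppress=True)
o=robot.get_obs();print(o["time"],o["tool_pos"],o["width"],o["wrist_force"])
s=snap("wrist");t=snap("scene");cv2.imwrite("pics/w6.png",s["img"][...,::-1])
a=np.hstack([cv2.resize(cv2.imread("pics/w6.png"),(480,360)),cv2.resize(t["img"][100:250,130:260,::-1],(312,360))]);cv2.imwrite("pics/m6.png",a)
hsv=cv2.cvtColor(s["img"],cv2.COLOR_RGB2HSV)
m=cv2.inRange(hsv,(40,80,30),(90,255,255))
n,l,st,c=cv2.connectedComponentsWithStats(m);k=1+np.argmax(st[1:,4])
h=cv2.convexHull(np.argwhere(l==k)[:,::-1].astype(np.float32));e=cv2.fitEllipse(h);print(e)
R=Ro.from_euler("z",-14.3,degrees=True).as_matrix();P=atz(s,e[0],.122);print("lid",P,R.T@(P-[.432,.053,0]))
R2=R;grip=np.array([.432,.053,0])+R@np.array([.0015,.19,0]);print(grip);plan([grip[0],grip[1],.20],165.7)
E
```

```text
11.2 [0.4384 0.0564 0.1778] 0.09396241381875316 [ 0.3046  0.7022 -0.4358]
((252.2779998779297, 210.21487426757812), (82.58618927001953, 83.99281311035156), 92.76066589355469)
lid [0.4362 0.0589 0.122 ] [0.0026 0.0068 0.122 ]
[0.4804 0.2367 0.    ]
rows 5 [ 0.869 -0.003 -0.126] [ 0.001  0.    -0.467] 94
rows 5 [ 0.648  0.579 -0.126] [ 0.001  0.    -0.467] 94
rows 1 [ 0.013  0.119 -0.017] [ 0.     0.    -0.064] 94
```

View pics/m6.png

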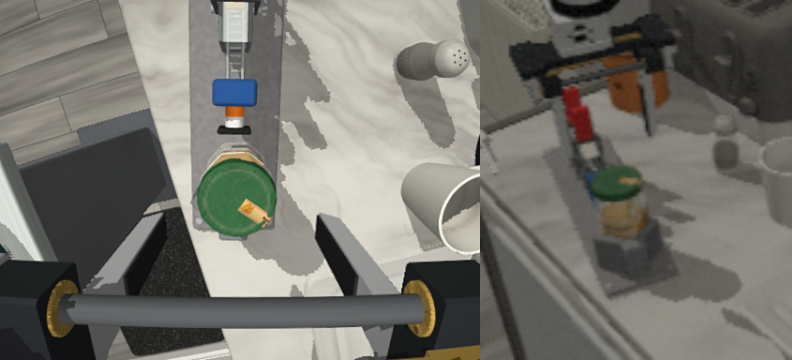

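The jar stands upright in the nest, lid at panel (237,200), a few mm short of the V. The pad is at (234,130), the blue jaw at (235,92), and the gripper is clear of everything. Next, over to the grips.

Request:
{"api": "drive_tool", "payload": {"deltas": "0.2 0 -0.05 0 0 -0.09 94;0.4 0 -0.1 0 0 -0.18 94;0.6 0 -0.126 0 0 -0.27 94;0.87 0 -0.126 0 0 -0.36 94;0.87 0 -0.126 0 0 -0.467 94"}}

```text
time: 11.8
tool_pos: [0.4558, 0.1429, 0.1825]
ee_rot: [-3.138, -0.002, 2.049]
wrist_force: [-0.6, -0.2, -0.1]
width: 0.094
finger_force: 0.0
```

Request:
{"api": "drive_tool", "payload": {"deltas": "0.2 0.2 -0.1 0 0 -0.09 94;0.4 0.4 -0.1 0 0 -0.18 94;0.65 0.58 -0.126 0 0 -0.27 94;0.65 0.58 -0.126 0 0 -0.36 94;0.65 0.58 -0.126 0 0 -0.467 94"}}

```text
time: 12.3
tool_pos: [0.4778, 0.2256, 0.1949]
ee_rot: [-3.139, -0.004, 2.764]
wrist_force: [0.2, -0.4, 0.3]
width: 0.0936
finger_force: 0.0
```

```bash
cat > look.py <<'E'
from h import *
np.set_printoptions(precision=4,suppress=True)
o=robot.get_obs();print(o["time"],o["tool_pos"],o["ee_rot"],o["width"],o["finger_force"],o["wrist_force"])
Rc=Ro.from_euler("z",-14.3,degrees=True).as_matrix();N=np.array([.432,.053,0])
s=snap("wrist");hsv=cv2.cvtColor(s["img"],cv2.COLOR_RGB2HSV);import time
cv2.imwrite("pics/l%d.png"%(1000*o["time"]),s["img"][...,::-1])
def blob(name,masks,z):
    m=0
    for a,b in masks:m=m|cv2.inRange(hsv,a,b)
    n,l,st,c=cv2.connectedComponentsWithStats(m)
    for i in sorted(range(1,n),key=lambda i:-st[i,4])[:2]:
        if st[i,4]>30:
            x,y,w,h,_=st[i];Q=[Rc.T@(atz(s,p,z)-N) for p in [(x,y+h/2),(x+w,y+h/2)]]
            print(name,st[i],"clamp-y ends rel nest",Q[0][:2],Q[1][:2])
blob("red",[((0,150,90),(6,255,255)),((174,150,90),(180,255,255))],.139)
blob("blue",[((100,130,50),(125,255,255))],.077)
blob("orange",[((8,170,120),(18,255,255))],.06)
blob("green",[((40,80,30),(90,255,255))],.122)
E
python3 look.py; python3 -c "
from h import *
plan([.4804,.2367,.20],165.7)"
```

```text
12.3 [0.4778 0.2256 0.1949] [-3.1386 -0.0035  2.7636] 0.09360387976568078 0.0 [ 0.1562 -0.4354  0.3166]
red [289 177  25  43 735] clamp-y ends rel nest [-0.0056  0.2042] [-0.0033  0.2226]
red [228 183  22  45 708] clamp-y ends rel nest [-0.006   0.1585] [-0.004   0.1748]
blue [ 149  172   36   48 1306] clamp-y ends rel nest [-0.0065  0.0774] [-0.0021  0.1116]
orange [430 226  59  35 566] clamp-y ends rel nest [0.0864 0.353 ] [0.0968 0.4216]
orange [146 190   6  15  58] clamp-y ends rel nest [-0.0014  0.0676] [-0.0006  0.0737]
green [  21  191   74   72 3511] clamp-y ends rel nest [-0.0043 -0.0258] [0.0035 0.0425]
rows 1 [ 0.018  0.116 -0.051] [-0.002 -0.002 -0.08 ] 94
```

Request:
{"api": "drive_tool", "payload": {"deltas": "0.02 0.12 0 0 0 -0.08 94;0.02 0.12 0 0 0 -0.08 94;0.02 0.12 0 0 0 -0.08 94"}}

```text
time: 12.65
tool_pos: [0.4809, 0.2364, 0.1962]
ee_rot: [-3.14, -0.002, 2.878]
wrist_force: [-0.8, 0.4, 0.1]
width: 0.0942
finger_force: 0.0
```

```bash
python3 look.py; python3 - <<'E'
from h import *
np.set_printoptions(precision=4,suppress=True)
o=robot.get_obs();Rc=Ro.from_euler("z",-14.3,degrees=True).as_matrix();N=np.array([.432,.053,0])
print("tcp in clamp rel nest",Rc.T@(np.array(o["tool_pos"])-N))
s=snap("wrist")
for r in finder.landmark_of("wrist","grip_mid"):print(r["confidence"],Rc.T@(atz(s,r["xy"],.118)-N))
hsv=cv2.cvtColor(s["img"],cv2.COLOR_RGB2HSV)
m=cv2.inRange(hsv,(0,150,90),(6,255,255))|cv2.inRange(hsv,(174,150,90),(180,255,255))
# top-face row extents: far (top of image) edge of each blob
n,l,st,c=cv2.connectedComponentsWithStats(m)
for i in sorted(range(1,n),key=lambda i:-st[i,4])[:2]:
    x,y,w,h,_=st[i]
    print("far edge",Rc.T@(atz(s,(x+w/2,y),.139)-N),"near bottom",Rc.T@(atz(s,(x+w/2,y+h),.139)-N))
E
```

```text
12.65 [0.4809 0.2364 0.1962] [-3.14   -0.0019  2.8778] 0.09420948849221461 0.0 [-0.7917  0.3983  0.1285]
red [214 181  22  44 718] clamp-y ends rel nest [-0.0049  0.1585] [-0.0047  0.175 ]
red [277 181  22  43 701] clamp-y ends rel nest [-0.0046  0.2057] [-0.0044  0.2221]
blue [ 138  162   35   46 1308] clamp-y ends rel nest [-0.0049  0.0786] [-0.0043  0.1121]
orange [413 244  46  35 411] clamp-y ends rel nest [0.088  0.3577] [0.0902 0.4114]
orange [134 177   5  16  56] clamp-y ends rel nest [-0.0009  0.0681] [-0.0008  0.0732]
green [   5  168   74   74 3618] clamp-y ends rel nest [-0.0001 -0.0259] [0.0006 0.0432]
tcp in clamp rel nest [0.0022 0.1898 0.1966]
0.96 [0.002  0.1891 0.118 ]
0.37 [0.1101 0.1498 0.118 ]
far edge [-0.0221  0.1674  0.139 ] near bottom [0.0123 0.166  0.139 ]
far edge [-0.0215  0.2137  0.139 ] near bottom [0.0129 0.2141 0.139 ]
```

Request:
{"api": "drive_tool", "payload": {"deltas": "0.02 0 0.25 0 0 0 94;0.02 0 0.5 0 0 0 94;0.02 0 0.75 0 0 0 94;0.02 0 0.97 0 0 0 94;0.02 0 0.97 0 0 0 94"}}

```text
time: 13.3
tool_pos: [0.477, 0.2361, 0.0968]
ee_rot: [-3.137, -0.006, 2.88]
wrist_force: [-0.6, -0.4, -0.5]
width: 0.0938
finger_force: 0.0
```

```bash
python3 look.py
```

```text
13.3 [0.477  0.2361 0.0968] [-3.1372 -0.0062  2.8798] 0.0937724435381642 0.0 [-0.5785 -0.4057 -0.4703]
red [ 288  223   38   81 2002] clamp-y ends rel nest [-0.0089  0.2038] [-0.0086  0.2213]
red [ 190  223   38   81 2000] clamp-y ends rel nest [-0.0092  0.1587] [-0.0092  0.1763]
blue [  89  189   55   68 2864] clamp-y ends rel nest [-0.0069  0.0785] [-0.0067  0.116 ]
orange [ 87 213   4  18  43] clamp-y ends rel nest [-0.0015  0.0675] [-0.0015  0.0705]
```

Request:
{"api": "drive_tool", "payload": {"deltas": "0 0 0 0 0 0 60;0 0 0 0 0 0 50;0 0 0 0 0 0 45;0 0 0 0 0 0 40;0 0 0 0 0 0 36"}}

```text
time: 13.85
tool_pos: [0.4799, 0.2359, 0.1019]
ee_rot: [-3.139, 0.002, 2.881]
wrist_force: [-1.7, -5.5, 4.7]
width: 0.0573
finger_force: 3.2
```

Request:
{"api": "drive_tool", "payload": {"deltas": "0 0 0 0 0 0 32;0 0 0 0 0 0 32;0 0 0 0 0 0 32"}}

```text
time: 14.15
tool_pos: [0.48, 0.2359, 0.1021]
ee_rot: [-3.139, 0.002, 2.881]
wrist_force: [-1.2, -4.4, 4.6]
width: 0.034
finger_force: 5.6
```

```bash
python3 look.py
```

```text
14.15 [0.48   0.2359 0.1021] [-3.1393  0.0019  2.8808] 0.03397568967037785 5.622774424409727 [-1.2239 -4.3522  4.5844]
red [ 226  216   21   77 1379] clamp-y ends rel nest [-0.0086  0.1754] [-0.0085  0.1853]
red [ 267  216   21   77 1375] clamp-y ends rel nest [-0.0084  0.1948] [-0.0083  0.2047]
blue [  70  183   57   66 2844] clamp-y ends rel nest [-0.0069  0.0634] [-0.0067  0.1036]
orange [444 281  48  30 606] clamp-y ends rel nest [0.0698 0.3382] [0.0725 0.3815]
orange [445 356  35  28  49] clamp-y ends rel nest [0.1473 0.3547] [0.1514 0.3902]
green [  0 239   5  31 107] clamp-y ends rel nest [0.0008 0.0432] [0.0007 0.0466]
```

Request:
{"api": "drive_tool", "payload": {"deltas": "0 0 0 0 0 0 32;0 0 0 0 0 0 32"}}

```text
time: 14.4
tool_pos: [0.4799, 0.2359, 0.1021]
ee_rot: [-3.139, 0.002, 2.881]
wrist_force: [-1.5, -4.5, 4.8]
width: 0.0319
finger_force: 6.0
```

```bash
python3 look.py | grep -v red
```

```text
14.4 [0.4799 0.2359 0.1021] [-3.1393  0.0019  2.8809] 0.03186467558245384 6.007324721140321 [-1.5486 -4.4738  4.8071]
blue [  68  183   57   66 2852] clamp-y ends rel nest [-0.0069  0.0619] [-0.0068  0.1023]
orange [444 281  48  30 610] clamp-y ends rel nest [0.0697 0.3382] [0.0725 0.3815]
orange [445 356  35  28  47] clamp-y ends rel nest [0.1472 0.3547] [0.1513 0.3902]
green [  0 239   5  31 106] clamp-y ends rel nest [0.0007 0.0433] [0.0006 0.0467]
```

```bash
ls pics/l*; python3 - <<'E'
import cv2,numpy as np
for f,x0 in [("pics/l12650.png",90),("pics/l13300.png",30),("pics/l14400.png",10)]:
    im=cv2.imread(f)
    for r in ([177,185] if "126" in f else [216,224,232]): print(f,r,[(x,*im[r,x,::-1].tolist()) for x in range(x0,x0+64,2)])
E
```

```text
pics/l12300.png
pics/l12650.png
pics/l13300.png
pics/l14150.png
pics/l14400.png
pics/l12650.png 177 [(90, 160, 134, 95), (92, 185, 171, 144), (94, 113, 95, 67), (96, 124, 120, 110), (98, 79, 71, 60), (100, 129, 126, 116), (102, 141, 138, 125), (104, 144, 140, 128), (106, 138, 134, 124), (108, 134, 131, 120), (110, 144, 142, 130), (112, 132, 120, 99), (114, 48, 43, 35), (116, 31, 30, 30), (118, 31, 30, 29), (120, 19, 17, 18), (122, 11, 12, 12), (124, 129, 125, 122), (126, 192, 188, 183), (128, 187, 184, 179), (130, 127, 125, 121), (132, 118, 118, 116), (134, 121, 71, 42), (136, 126, 57, 10), (138, 38, 63, 113), (140, 35, 74, 129), (142, 37, 75, 129), (144, 37, 75, 129), (146, 36, 73, 128), (148, 38, 75, 130), (150, 36, 75, 128), (152, 37, 75, 130)]
pics/l12650.png 185 [(90, 145, 117, 68), (92, 144, 113, 62), (94, 194, 187, 168), (96, 133, 112, 83), (98, 109, 106, 97), (100, 99, 93, 82), (102, 134, 131, 120), (104, 140, 136, 123), (106, 144, 138, 122), (108, 74, 70, 62), (110, 78, 75, 69), (112, 80, 78, 71), (114, 59, 51, 39), (116, 30, 29, 28), (118, 30, 31, 29), (120, 23, 22, 21), (1
[... 3501 characters left out ...]
(68, 120, 118, 115), (70, 123, 120, 115), (72, 56, 74, 107)]
pics/l14400.png 232 [(10, 161, 131, 81), (12, 162, 132, 81), (14, 163, 133, 82), (16, 163, 132, 82), (18, 161, 132, 81), (20, 146, 123, 79), (22, 159, 128, 80), (24, 156, 126, 76), (26, 155, 124, 74), (28, 154, 125, 73), (30, 153, 120, 68), (32, 154, 123, 71), (34, 156, 124, 72), (36, 153, 120, 66), (38, 207, 202, 183), (40, 148, 122, 83), (42, 84, 79, 66), (44, 66, 65, 61), (46, 108, 107, 98), (48, 125, 121, 112), (50, 28, 28, 26), (52, 36, 35, 34), (54, 31, 31, 31), (56, 23, 21, 20), (58, 22, 22, 19), (60, 21, 21, 21), (62, 20, 20, 19), (64, 19, 19, 19), (66, 62, 60, 58), (68, 106, 105, 101), (70, 104, 103, 99), (72, 92, 90, 88)]
```

```bash
cat > meas.py <<'E'
from h import *
np.set_printoptions(precision=4,suppress=True)
Rc=Ro.from_euler("z",-14.3,degrees=True).as_matrix();N=np.array([.432,.053,0])
def yy(s,x,r,z):return (Rc.T@(atz(s,(x,r),z)-N))[1]
def meas(s,img,r):
    row=cv2.GaussianBlur(img,(1,5),0)[r].astype(int)
    blue=(row[:,2]-row[:,0]>40)&(row[:,2]>80); b=[x for x in range(25,200) if blue[x:x+8].all()][0]
    dark=row.max(1)<42
    w=b
    while not dark[w:w+2].all() and w>3:w-=1
    p=w
    while dark[p] and p>0:p-=1
    P=yy(s,p+1,r,.067);B=yy(s,b,r,.077)
    hs=cv2.cvtColor(img,cv2.COLOR_RGB2HSV);m=cv2.inRange(hs,(40,80,30),(90,255,255));
    print("row",r,"pad px",p+1,"w0",w,"blue px",b,"pad y %.4f jaw y %.4f sep %.4f"%(P,B,B-P), "orange px",[x for x in range(w,b) if row[x,0]-row[x,2]>70])
if __name__=="__main__":
    import sys
    s=snap("wrist")
    if len(sys.argv)>1:
        for f,p,e,rs in [("12650",[.4809,.2364,.1962],[-3.14,-.0019,2.8778],[177,181,185]),("13300",[.477,.2361,.0968],[-3.1372,-.0062,2.8798],[214,218,222]),("14400",[.4799,.2359,.1021],[-3.1393,.0019,2.8809],[210,214,218])]:
            T=np.eye(4);T[:3,:3]=Ro.from_euler("xyz",e).as_matrix();T[:3,3]=p
            s["Tw"]=T@np.array(s["hand_eye"]);im=cv2.imread(f"pics/l{f}.png")[...,::-1].copy();print(f)
            for r in rs:meas(s,im,r)
    else:
        o=robot.get_obs();print(o["time"],o["tool_pos"],o["width"],o["finger_force"],o["wrist_force"])
        cv2.imwrite("pics/l%d.png"%(1000*o["time"]),s["img"][...,::-1])
        for r in range(206,224,4):meas(s,s["img"],r)
E
python3 meas.py x
```

```text
12650
row 177 pad px 115 w0 121 blue px 138 pad y 0.0527 jaw y 0.0794 sep 0.0268 orange px [134, 135, 136]
row 181 pad px 115 w0 120 blue px 139 pad y 0.0521 jaw y 0.0800 sep 0.0278 orange px [133, 134, 135, 136, 137]
row 185 pad px 116 w0 120 blue px 139 pad y 0.0526 jaw y 0.0796 sep 0.0269 orange px [133, 134, 135, 136, 137]
13300
row 214 pad px 60 w0 72 blue px 90 pad y 0.0524 jaw y 0.0802 sep 0.0278 orange px [88]
row 218 pad px 60 w0 71 blue px 91 pad y 0.0518 jaw y 0.0805 sep 0.0286 orange px [87, 88, 89]
row 222 pad px 61 w0 71 blue px 91 pad y 0.0521 jaw y 0.0800 sep 0.0280 orange px [87, 88, 89, 90]
14400
row 210 pad px 45 w0 56 blue px 70 pad y 0.0386 jaw y 0.0641 sep 0.0256 orange px []
row 214 pad px 45 w0 56 blue px 71 pad y 0.0380 jaw y 0.0643 sep 0.0264 orange px []
row 218 pad px 47 w0 56 blue px 72 pad y 0.0389 jaw y 0.0646 sep 0.0256 orange px []
```

Request:
{"api": "drive_tool", "payload": {"deltas": "0 0 0 0 0 0 45;0 0 0 0 0 0 60;0 0 0 0 0 0 75;0 0 0 0 0 0 78;0 0 0 0 0 0 78"}}

```text
time: 15.0
tool_pos: [0.4796, 0.2377, 0.1001]
ee_rot: [3.141, -0.0, 2.881]
wrist_force: [-0.5, -0.9, 0.6]
width: 0.069
finger_force: 0.0
```

Request:
{"api": "drive_tool", "payload": {"deltas": "0 0 0 0 0 0 78;0 0 0 0 0 0 78;0 0 0 0 0 0 78;0 0 0 0 0 0 78"}}

```text
time: 15.4
tool_pos: [0.4795, 0.2377, 0.1005]
ee_rot: [3.141, -0.0, 2.882]
wrist_force: [0.3, 0.4, 0.0]
width: 0.078
finger_force: 0.0
```

```bash
python3 meas.py; python3 look.py|grep red
```

```text
15.45 [0.4795 0.2376 0.1005] 0.07775217724365532 0.0 [-0.2081 -0.4447  0.0243]
row 206 pad px 40 w0 54 blue px 65 pad y 0.0384 jaw y 0.0639 sep 0.0255 orange px []
row 210 pad px 41 w0 53 blue px 66 pad y 0.0386 jaw y 0.0641 sep 0.0255 orange px []
row 214 pad px 41 w0 52 blue px 67 pad y 0.0380 jaw y 0.0644 sep 0.0264 orange px []
row 218 pad px 42 w0 52 blue px 67 pad y 0.0382 jaw y 0.0638 sep 0.0257 orange px []
row 222 pad px 44 w0 53 blue px 68 pad y 0.0391 jaw y 0.0641 sep 0.0249 orange px []
red [ 187  218   38   78 1941] clamp-y ends rel nest [-0.009   0.1586] [-0.0089  0.1765]
red [ 284  218   36   78 1893] clamp-y ends rel nest [-0.0086  0.2041] [-0.0083  0.2211]
```

Request:
{"api": "drive_tool", "payload": {"deltas": "0 -0.018 0 0 0 0 62;0 -0.018 0 0 0 0 56;0 -0.018 0 0 0 0 52;0 -0.018 0 0 0 0 48;0 -0.018 0 0 0 0 46"}}

```text
time: 16.0
tool_pos: [0.4793, 0.236, 0.1013]
ee_rot: [3.14, 0.0, 2.882]
wrist_force: [-1.4, 1.9, 4.1]
width: 0.0467
finger_force: 4.6
```

Request:
{"api": "drive_tool", "payload": {"deltas": "0 0 0 0 0 0 44;0 0 0 0 0 0 43;0 0 0 0 0 0 42;0 0 0 0 0 0 42;0 0 0 0 0 0 42"}}

```text
time: 16.5
tool_pos: [0.4793, 0.236, 0.1014]
ee_rot: [3.14, 0.001, 2.882]
wrist_force: [-2.5, 1.4, 5.2]
width: 0.0424
finger_force: 7.3
```

```bash
python3 meas.py
```

```text
16.55 [0.4792 0.236  0.1014] 0.042458677704943285 7.294367775321007 [-1.8627  1.1881  5.242 ]
row 206 pad px 39 w0 53 blue px 58 pad y 0.0354 jaw y 0.0567 sep 0.0213 orange px []
row 210 pad px 40 w0 52 blue px 58 pad y 0.0356 jaw y 0.0561 sep 0.0206 orange px []
row 214 pad px 41 w0 51 blue px 59 pad y 0.0357 jaw y 0.0563 sep 0.0206 orange px []
row 218 pad px 42 w0 51 blue px 60 pad y 0.0359 jaw y 0.0565 sep 0.0206 orange px []
row 222 pad px 43 w0 53 blue px 61 pad y 0.0361 jaw y 0.0567 sep 0.0207 orange px []
```

Request:
{"api": "drive_tool", "payload": {"deltas": "0 0 0 0 0 0 41;0 0 0 0 0 0 40;0 0 0 0 0 0 39;0 0 0 0 0 0 39;0 0 0 0 0 0 39"}}

```text
time: 17.05
tool_pos: [0.4792, 0.236, 0.1014]
ee_rot: [3.14, 0.001, 2.882]
wrist_force: [-1.9, 0.8, 5.4]
width: 0.0392
finger_force: 8.1
```

```bash
python3 meas.py
```

```text
17.1 [0.4792 0.236  0.1014] 0.03908150131833711 8.075583279132843 [-1.3811  1.0746  6.4169]
row 206 pad px 39 w0 53 blue px 55 pad y 0.0353 jaw y 0.0544 sep 0.0191 orange px []
row 210 pad px 40 w0 52 blue px 56 pad y 0.0355 jaw y 0.0546 sep 0.0191 orange px []
row 214 pad px 41 w0 51 blue px 57 pad y 0.0357 jaw y 0.0548 sep 0.0191 orange px []
row 218 pad px 42 w0 52 blue px 58 pad y 0.0359 jaw y 0.0550 sep 0.0192 orange px []
row 222 pad px 43 w0 53 blue px 58 pad y 0.0360 jaw y 0.0545 sep 0.0184 orange px []
```

Request:
{"api": "drive_tool", "payload": {"deltas": "0 0 0 0 0 0 38;0 0 0 0 0 0 37.3;0 0 0 0 0 0 36.8;0 0 0 0 0 0 36.8;0 0 0 0 0 0 36.8"}}

```text
time: 17.6
tool_pos: [0.4792, 0.236, 0.1014]
ee_rot: [3.14, 0.001, 2.882]
wrist_force: [-1.6, 1.7, 5.6]
width: 0.0364
finger_force: 8.6
```

```bash
python3 meas.py; python3 - <<'E'
import cv2,numpy as np,glob
from h import *
s=snap("wrist");t=snap("scene")
a=cv2.resize(s["img"][170:280,0:170],(541,350),interpolation=cv2.INTER_CUBIC);b=cv2.resize(t["img"][165:215,165:201],(252,350),interpolation=cv2.INTER_CUBIC)
cv2.imwrite("pics/f.png",np.hstack([a,b])[...,::-1])
E
```

```text
17.65 [0.4793 0.236  0.1014] 0.0370220646072215 8.639565110206604 [-2.0425  2.0888  5.6679]
row 206 pad px 39 w0 51 blue px 54 pad y 0.0353 jaw y 0.0537 sep 0.0184 orange px []
row 210 pad px 40 w0 52 blue px 54 pad y 0.0355 jaw y 0.0532 sep 0.0176 orange px []
row 214 pad px 41 w0 51 blue px 55 pad y 0.0357 jaw y 0.0533 sep 0.0177 orange px []
row 218 pad px 42 w0 51 blue px 56 pad y 0.0359 jaw y 0.0535 sep 0.0177 orange px []
row 222 pad px 43 w0 53 blue px 57 pad y 0.0360 jaw y 0.0537 sep 0.0177 orange px []
```

View pics/f.png

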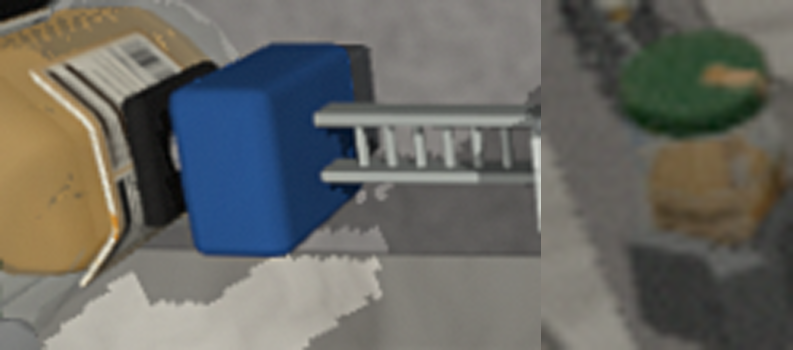

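The last picture shows the pad flat against the jar at (150,145). A sliver of white shows at the jaw at (175,150), with no orange visible. The jar is upright in the V. The plunger is in about 10 mm by measurement and the grips are still held squeezed.

```bash
python3 -c "
from bench import robot
print(robot.close_job())"
```

```text
the job is handed in; nothing more can be done
None
```

I stood the honey jar upright in the clamp's V nest and let go, then squeezed the grips in two strokes until the plunger measured about 10 mm into the jaw (half-way). I handed the job in at about 18 s with the gripper still squeezing; no verdict was returned.

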